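# Feel for the hidden release notch of a rack computer

### The arm

A 6-joint arm with a two-finger parallel gripper is mounted at the origin on the work surface. World frame = base frame: x ahead of the robot, y to its left, z up, the work surface at z = 0. Lengths are in m, angles in rad, forces in N, time in s.
With the tool pointing down it reaches from about 0.275 to 0.825 m from the base axis. Payload 5.2 kg.
Tool frame: the origin (TCP) lies on the centre line of the jaws, within the pads' length; the fingertips stand arm.tips_ahead ahead of it and the grasp point (between the pads) lies 3 mm ahead of it (arm.tips_ahead is the distance from the TCP to the fingertips, in m); z points along the fingers, y is the direction in which the jaws open and shut (so a half turn about z gives the same grasp; the last joint's range is limited). The gripper opens to 93 mm and grips with 3 to 60 N. Pads are 15 mm wide; open, the fingers measure 128 mm over their backs; the gripper's body (75 mm by 188 mm) begins 65 mm behind the grasp point.
Start: joints at [-1.333, 0.259, 1.535, -0, 1.348, -0.203], TCP at [0.235, -0.497, 0.241] pointing down, gripper open.
Joint ranges: [-3.14, 3.14], [-0.91, 2.08], [0.19, 2.58], [-1.22, 4.36], [0.22, 2.71], [-3.12, 3.12]. Speed limits (rad/s): [2.57, 2.57, 3.14, 3.14, 3.14, 3.14].

### API

Orientations are given as [roll, pitch, yaw] about the fixed x, y, z axes, in that order (R = Rz(yaw) Ry(pitch) Rx(roll)).
In Python, from plant import state, eyes, arm, look_for, tip_of gives the robot as it stands.
- The arm moves only by the shell command python3 -m creep 'ROWS' [OPENING] [FORCE]. ROWS is a JSON object of lists of equal length, an entry for each row: "linear": the shift along the tool's x, y, z in cm, a list of three; "turn": the turn, a rotation vector about the tool's x, y, z in rad, a list of three. In form: {"linear": [[tx, ty, tz], ...], "turn": [[wx, wy, wz], ...]}. A call has 1 to 8 rows; each row shifts and turns the commanded pose from where the row before left it, along the tool's axes as they then stand; what a row does not reach is not made up. A row lasts 1/8 s, in which the tool goes at most 62.5 mm and 10.7 degrees, less where a joint would pass 70% of its speed; a pose out of reach is approached as far as the arm can. A call with a gripper value outside its range is refused whole. OPENING is the closure, from -1 (fully open) to 1 (shut), set as the call begins (- or left out, the last holds). The fingers move at their own pace and stop on an object; FORCE is the grip in N (left out, the last holds). Time passes only in rows, so rows that do not move let the fingers close. It gives the time, the measured TCP pose, the force and the opening at its end, in the units of the state.
- state(): the state, without advancing time (a new reading comes with each control period).
- eyes.read_camera(name): name is "side" or "top"; returns a dict with "frame" (384x512x3 uint8, red, green, blue), "mtx" (3x3 intrinsics, pixels), "eye" and "orientation" of the camera in the world. Camera axes: x right, y down, z forward; pixel columns grow to the right and rows downward; lengths in m; the calibration is good to about 2 mm. A picture is of the moment at which its call begins. There is no depth.
- arm.finish_job(): hands the job in, once; it reports no verdict.
Trained networks look in the newest picture that a camera, given by its name, has taken for a name from the list of things; names that differ only in an ending like _2 or _b are one class to them, and where a whole thing is asked for, a point or a joint stands for the part that bears it (a point fixed in the world has none). Each returns a list of dicts, best first, with "p" (0 to 1); they miss things now and then, are a little off and sometimes report something else, mostly with a low value. They report only what shows in the picture. A call takes as long as a camera call.
- look_for(camera, label): "point" ([x, y, z] in m, in world coordinates, good to about 4 mm: the middle of the surface that is visible of it).
- tip_of(camera, label): "point" ([x, y, z] in m, in world coordinates, good to about 4 mm: a listed point, or the origin of a listed thing).
The state is a dict: "clock": time; "joint_positions": joint angles; "joint_velocities": joint speeds; "joint_torque": joint torques, N m; "ee_pos": TCP position; "ee_rot": TCP orientation; "force": force on the tool from outside, world axes, zero at the start; "moment": the same for the moment, N m; "finger_gap": finger opening in m.
Only numpy, scipy, OpenCV 4.12 (cv2) and the standard library are available. Lean on these libraries where they do the work, as an engineer would, in place of code of your own. Each camera call takes 0.05 s, during which the arm holds its last target. There are 200 camera calls.

### The job

Put a fingertip on the black strip along the front edge of the flat rack computer, close to the strip's left end (the robot's left), and feel your way along it to the right until the finger drops into the notch hidden in it. Then press the release key inside the notch fully down, so that the cover pops up, and take the finger away. Nothing is to be picked up, and the things lying around are to be left alone.

Things in the scene. Friction and masses are not known exactly. Their poses are not given: they have to be found in the camera images.
- chassis: Flat grey rack computer, fixed, about 243 (x) x 442 (y) x 76 mm high; origin: centre of its underside; x to its back (away from the robot), y to the robot's left, z up; yaw within 15 degrees. A rigid level black strip, 40 mm wide (x), y from -120 to 120 mm, top at z = 74 mm, runs along its front edge, centred at x = -100 mm, between two bright aluminium end caps 0.5 mm higher
- strip_left_end (a point): Middle of the strip's width, on its top face, at its left (+y) end. A single notch, 48 mm long (y), is cut through the strip's whole width, 20 mm deep down to the release key. Its place differs each time and is not reported: its centre lies 85 to 185 mm to the right of this point. The rest of the strip is solid, always so in the first 60 mm from this point
- strip_right_end (a point): Middle of the strip's width, on its top face, at its right (-y) end. The notch is open to the front; at the back, 5 mm behind the strip's rear edge, stands the case wall, and the steel cover (top 76 mm above the table) begins 10 mm behind that rear edge
- release_key (a joint): How far the release key is pressed down, m: 0 at rest, 0.008 fully down against its stop. The black key, 44 mm long (y) x 36 mm, fills the floor of the notch and reads 0 until pushed; it takes about 7 to 10 N to move and stays where it is left (no spring)
- cover (a joint): Opening angle of the cover about its rear edge, rad: 0 shut, 0.04 popped up (its front edge 7.5 mm up). It is driven by the release key alone, 0.005 rad per mm
- mouse: Loose black and red computer mouse, about 105 x 60 mm, 36 mm high; origin under its middle
- can: Loose red drink can, 66 mm across, 115 mm high, upright; origin at the centre of its underside
- drive: Loose silver hard drive, 147 x 100 x 26 mm, lying flat; origin at the centre of its underside
- screwdriver: Loose screwdriver lying on the table along its x axis, handle to -x; origin under its middle

How it is judged:
On the way, in this order (a step that is already met when the one before it is completed fails the run):
1. A fingertip touches the top of the strip within 40 mm of its left end (contact force between the fingers and anything else above 0.2 N and z of the grasp point in the frame of chassis between 0.078 and 0.115 m and x of the grasp point in the frame of chassis between -0.145 and -0.055 m and y of the grasp point in the frame of chassis between 0.08 and 0.14 m), for 0.05 s.
2. A fingertip touches the top of the strip further to the right, more than 48 mm from its left end (contact force between the fingers and anything else above 0.2 N and z of the grasp point in the frame of chassis between 0.078 and 0.115 m and x of the grasp point in the frame of chassis between -0.145 and -0.055 m and y of the grasp point in the frame of chassis between -0.14 and 0.072 m), for 0.05 s.
3. The release key in the notch is pressed fully down (value of joint release_key above 0.0068 m), for 0.2 s.
At the end, for the whole second after the job is handed in: The release key is down by more than 6.5 mm of its 8 mm, the cover stands open by more than 0.03 rad, and the mouse, can, drive and screwdriver lie within 20 mm of where they were (value of joint release_key above 0.0065 m and value of joint cover above 0.03 rad and distance of each of mouse, can, drive, screwdriver from where it was at the start of the episode below 0.02 m); the robot touches nothing.
It fails at once if The mouse is moved by more than 20 mm or lifted (distance of mouse from where it was at the start of the episode above 0.02 m or height (world z) of mouse above 0.015 m).
It fails at once if The drink can is moved by more than 20 mm or lifted (distance of can from where it was at the start of the episode above 0.02 m or height (world z) of can above 0.015 m).
It fails at once if The hard drive is moved by more than 20 mm or lifted (distance of drive from where it was at the start of the episode above 0.02 m or height (world z) of drive above 0.015 m).
It fails at once if The screwdriver is moved by more than 20 mm or lifted (distance of screwdriver from where it was at the start of the episode above 0.02 m or height (world z) of screwdriver above 0.015 m).
It also fails if it takes over 72 s, if anything falls off the work surface, if the arm or the gripper's body presses on something with over 40 N, if the wrist force passes 120 N, or if a joint passes its speed limit or range.

## Working session

There is one attempt and no reset: what is moved stays moved. The work goes in short steps, Python scripts to look and compute and a shell command to move; the robot and the scene stay as the last step left them, time stands still between calls to the robot, and variables do not carry over. Pictures are saved under pics/ and viewed, about 8 in all and at most 12, crops included, and the job is handed in when it is done.

```bash
ls; mkdir -p pics; python3 - <<'E'
from plant import state, eyes, arm, look_for, tip_of
import cv2
s=state();print(s, arm.tips_ahead)
for c in("side","top"):
    d=eyes.read_camera(c);cv2.imwrite(f"pics/{c}0.png",d["frame"][:,:,::-1])
    print(c,d["mtx"],d["eye"],d["orientation"])
    for l in("strip_left_end","strip_right_end","chassis","mouse","can","drive","screwdriver"):
        print(l,[(round(r["p"],2),[round(float(v),4) for v in r["point"]]) for r in tip_of(c,l)[:2]])
E
```

```text
pics
{'clock': 0.0, 'joint_positions': array([-1.33279517e+00,  2.59331611e-01,  1.53609226e+00,  1.12994182e-05,
        1.34799167e+00, -2.02820504e-01]), 'joint_velocities': array([ 0.0025556 ,  0.00148406,  0.00070059, -0.00047744,  0.00193453,
        0.00022148]), 'joint_torque': array([ 1.18704788e-04, -4.37311542e+01, -2.83999926e+01,  7.19341845e-02,
        4.13054461e-02, -1.32595283e-04]), 'ee_pos': array([ 0.23456697, -0.49690659,  0.23982012]), 'ee_rot': array([-3.13980934e+00, -3.77980196e-04,  4.40818821e-01]), 'force': array([-0.18460371, -0.36565039,  1.13657696]), 'moment': array([-0.03843045,  0.01688672, -0.00342986]), 'finger_gap': 0.09335429792363116} 0.022
side [[366.22869835   0.         254.00895903]
 [  0.         366.22869835 187.63320435]
 [  0.           0.           1.        ]] [0.36654267 1.00863409 0.94532648] [-2.26224813 -0.00918694 -2.96323741]
strip_left_end [(0.57, [0.5254, 0.2145, 0.0769])]
strip_right_end [(0.97, [0.506, -0.032, 0.0727])]
chassis [(0.66, [0.6152, 0.0843, 0.0004])]
mouse [(0.72, [0.3313, 0.2621, 0.0006])]
can [(0.81, [0.4467, -0.4091, 0.0004]), (0.23, [0.5247, 0.2133, 0.0782])]
drive [(0.95, [0.5242, 0.4812, 0.0041])]
screwdriver [(0.53, [0.3469, -0.2863, 0.0012])]
top [[467.85506774   0.         262.1746686 ]
 [  0.         467.85506774 193.49183222]
 [  0.           0.           1.        ]] [0.41065543 0.00588566 1.74365655] [-3.0681026   0.00967256 -1.57900016]
strip_left_end [(0.68, [0.5284, 0.21, 0.0729])]
strip_right_end [(0.61, [0.5068, -0.0289, 0.0711])]
chassis [(0.64, [0.6173, 0.0824, -0.0039]), (0.24, [0.327, 0.2598, 0.001])]
mouse [(0.59, [0.3296, 0.261, -0.0011])]
can [(0.8, [0.446, -0.4066, -0.0016])]
drive [(0.79, [0.5281, 0.4793, 0.0025]), (0.57, [0.5094, -0.031, 0.0701])]
screwdriver [(0.74, [0.3438, -0.2924, -0.0007]), (0.26, [0.3284, 0.2618, 0.0013])]
```

View pics/top0.png

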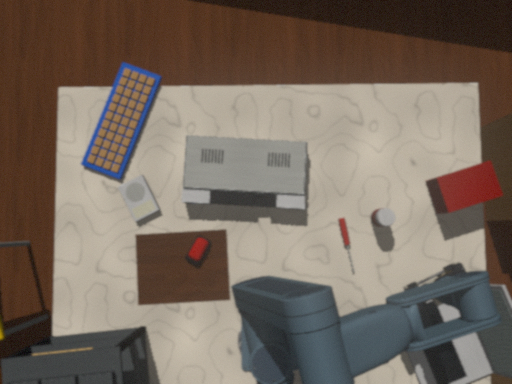

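View pics/side0.png

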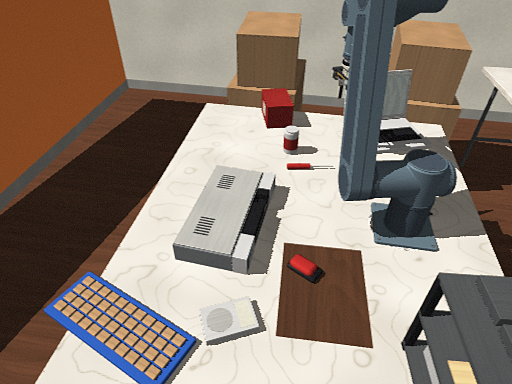

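The networks agree with the pictures: the strip is at about px (183–306, 198) in the top view, with left end ≈(0.527, 0.212), right end ≈(0.5065, -0.0305), and yaw ≈ -0.084. I'll close the jaws and align tool y with chassis x, which leaves the 15 mm finger width along the strip.

```bash
cat > h.py <<'E'
import numpy as np
from scipy.spatial.transform import Rotation as Ro
from plant import state
X=np.array([.9965,-.084,0]);Y=np.array([.084,.9965,0]);O=np.array([.5165,.091,0])+.1*X
def rep(xc=-.105,yc=.105,z=.12):
    s=state();p=s["ee_pos"];R=Ro.from_euler("xyz",s["ee_rot"]).as_matrix();d=p-O
    print("t",s["clock"],"chassis",(d@X).round(4),(d@Y).round(4),"z",p[2].round(4),"rot",s["ee_rot"].round(3),"F",s["force"].round(1))
    print("to go cm",(100*R.T@(O+xc*X+yc*Y+[0,0,z]-p)).round(2),"gap",s["finger_gap"])
E
python3 -m creep '{"linear":[[0,0,0],[0,0,0],[0,0,0],[0,0,0],[0,0,0],[0,0,0]],"turn":[[0,0,-0.175],[0,0,-0.175],[0,0,-0.175],[0,0,-0.175],[0,0,-0.174],[0,0,-0.173]]}' 1 40
python3 -m creep '{"linear":[[5,1.6,0],[5,1.6,0],[5,1.6,0],[5,1.6,0],[5,1.6,0],[5,1.6,0],[5,1.6,0],[5,1.6,0]],"turn":[[0,0,0],[0,0,0],[0,0,0],[0,0,0],[0,0,0],[0,0,0],[0,0,0],[0,0,0]]}'
python3 -c "import h;h.rep()"
```

```text
clock: 1.55
ee_pos: [0.2347, -0.4974, 0.2407]
ee_rot: [3.142, 0.0, 1.494]
force: [0.1, 0.2, 1.0]
finger_gap: 0.0377
clock: 2.55
ee_pos: [0.3959, -0.1079, 0.241]
ee_rot: [3.141, 0.0, 1.488]
force: [0.9, 0.3, -0.5]
finger_gap: 0.0005
t 2.55 chassis -0.2035 -0.2083 z 0.241 rot [3.141 0.    1.488] F [ 0.9  0.3 -0.5]
to go cm [31.33  9.86 12.1 ] gap 0.00046691628590661284
```

```bash

python3 -m creep '{"linear":[[4.4,1.4,0],[4.4,1.4,0],[4.4,1.4,0],[4.4,1.4,0],[4.4,1.4,0],[4.4,1.4,0],[4.4,1.4,0],[0,0,0]],"turn":[[0,0,0],[0,0,0],[0,0,0],[0,0,0],[0,0,0],[0,0,0],[0,0,0],[0,0,0]]}'
python3 -m creep '{"linear":[[0.2,0,3],[0.2,0,3],[0.2,0,3],[0,0,2],[0,0,0]],"turn":[[0,0,0],[0,0,0],[0,0,0],[0,0,0],[0,0,0]]}'
python3 - <<'E'
import h,cv2
from plant import *
h.rep()
o=[]
for c in("side","top"):
    d=eyes.read_camera(c)["frame"][:,:,::-1]
    d=d[150:290,160:300] if c=="side" else d[120:260,170:310]
    o.append(cv2.resize(d,(400,400),interpolation=2))
    for l in("strip_left_end","strip_right_end"):
        print(c,l,[(round(r["p"],2),[round(float(v),4) for v in r["point"]]) for r in tip_of(c,l)[:2]])
cv2.imwrite("pics/a.png",cv2.hconcat(o))
E
```

```text
clock: 3.55
ee_pos: [0.5191, 0.192, 0.2403]
ee_rot: [3.142, -0.001, 1.491]
force: [0.0, -0.6, -1.1]
finger_gap: 0.0002
clock: 4.18
ee_pos: [0.5177, 0.1943, 0.1293]
ee_rot: [-3.138, 0.001, 1.487]
force: [0.0, 1.8, -0.7]
finger_gap: 0.0007
t 4.175 chassis -0.1075 0.103 z 0.1293 rot [-3.138e+00  1.000e-03  1.487e+00] F [ 0.   1.8 -0.7]
to go cm [0.2  0.26 0.92] gap 0.0006779953560945755
side strip_left_end [(0.78, [0.5248, 0.2147, 0.0787])]
side strip_right_end [(0.71, [0.5026, -0.0296, 0.0748])]
top strip_left_end [(0.9, [0.5231, 0.2094, 0.0724])]
top strip_right_end [(0.87, [0.5072, -0.0311, 0.0719])]
```

View pics/a.png

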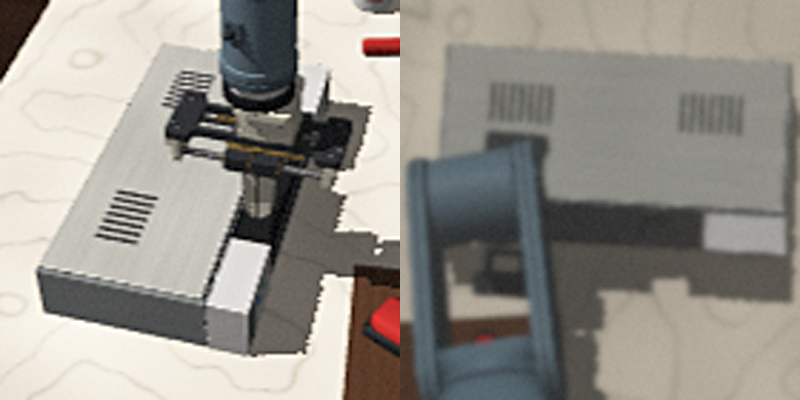

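The side crop (left) shows the closed fingertips at about (257, 210), just above the black strip and near the left cap. I'll descend.

```bash

python3 -m creep '{"linear":[[0,0.1,1.5],[0,0.1,1],[0,0,0.4],[0,0,0]],"turn":[[0,0,0],[0,0,0],[0,0,0],[0,0,0]]}'
python3 -m creep '{"linear":[[0,0,0.2],[0,0,0]],"turn":[[0,0,0],[0,0,0]]}'
python3 -m creep '{"linear":[[0,0,0.2],[0,0,0]],"turn":[[0,0,0],[0,0,0]]}'
python3 -c "import h;h.rep(z=.096)"
```

```text
clock: 4.97
ee_pos: [0.5208, 0.1952, 0.101]
ee_rot: [-3.14, 0.0, 1.488]
force: [-0.5, 0.4, 0.1]
finger_gap: 0.001
clock: 5.22
ee_pos: [0.5212, 0.1952, 0.0998]
ee_rot: [3.141, -0.0, 1.488]
force: [-0.2, -0.3, 0.8]
finger_gap: 0.0006
clock: 5.48
ee_pos: [0.521, 0.1952, 0.0976]
ee_rot: [-3.142, 0.0, 1.488]
force: [0.4, 0.1, -0.5]
finger_gap: 0.0006
t 5.475 chassis -0.1042 0.1042 z 0.0976 rot [-3.142  0.     1.488] F [ 0.4  0.1 -0.5]
to go cm [ 0.08 -0.08  0.16] gap 0.0005870101060840838
```

```bash

python3 -m creep '{"linear":[[0,0,0.15],[0,0,0]],"turn":[[0,0,0],[0,0,0]]}'
python3 -m creep '{"linear":[[0,0,0.1],[0,0,0]],"turn":[[0,0,0],[0,0,0]]}'
```

```text
clock: 5.72
ee_pos: [0.5212, 0.1953, 0.0963]
ee_rot: [3.141, -0.0, 1.488]
force: [0.1, 0.1, 1.6]
finger_gap: 0.0003
clock: 5.98
ee_pos: [0.5212, 0.1953, 0.0963]
ee_rot: [3.141, -0.0, 1.488]
force: [-2.2, -0.4, 9.4]
finger_gap: 0.0008
```

```bash

python3 -m creep '{"linear":[[-0.5,0,0],[-0.5,0,0],[-0.5,0,0],[-0.5,0,0],[-0.5,0,0],[-0.5,0,0],[-0.5,0,0],[-0.3,0,0]],"turn":[[0,0,0],[0,0,0],[0,0,0],[0,0,0],[0,0,0],[0,0,0],[0,0,0],[0,0,0]]}'
python3 -m creep '{"linear":[[0,0,0],[0,0,0]],"turn":[[0,0,0],[0,0,0]]}'
python3 -c "import h;h.rep()"
```

```text
clock: 6.98
ee_pos: [0.5191, 0.1583, 0.0963]
ee_rot: [3.139, -0.002, 1.487]
force: [0.1, 4.8, 5.6]
finger_gap: 0.0009
clock: 7.22
ee_pos: [0.519, 0.1581, 0.0963]
ee_rot: [3.139, -0.002, 1.488]
force: [-0.2, 1.5, 6.8]
finger_gap: 0.0002
t 7.225 chassis -0.1031 0.067 z 0.0963 rot [ 3.139e+00 -2.000e-03  1.488e+00] F [-0.2  1.5  6.8]
to go cm [ 3.8  -0.18 -2.37] gap 0.00023367774457643933
```

```bash

python3 -m creep '{"linear":[[-0.4,0,0],[-0.4,0,0],[-0.4,0,0],[0,0,0]],"turn":[[0,0,0],[0,0,0],[0,0,0],[0,0,0]]}'
python3 -m creep '{"linear":[[-0.4,0,0],[-0.4,0,0],[-0.4,0,0],[0,0,0]],"turn":[[0,0,0],[0,0,0],[0,0,0],[0,0,0]]}'
python3 -m creep '{"linear":[[-0.4,0,0],[-0.4,0,0],[-0.4,0,0],[0,0,0]],"turn":[[0,0,0],[0,0,0],[0,0,0],[0,0,0]]}'
```

```text
clock: 7.72
ee_pos: [0.5181, 0.146, 0.0963]
ee_rot: [3.139, -0.002, 1.487]
force: [-0.4, 3.6, 6.7]
finger_gap: 0.0007
clock: 8.22
ee_pos: [0.517, 0.1341, 0.0963]
ee_rot: [3.139, -0.002, 1.487]
force: [0.5, 2.9, 5.6]
finger_gap: 0.0004
clock: 8.72
ee_pos: [0.516, 0.1221, 0.0963]
ee_rot: [3.139, -0.002, 1.487]
force: [-0.4, 3.1, 6.2]
finger_gap: 0.0005
```

```bash

python3 -m creep '{"linear":[[-0.4,0,0],[-0.4,0,0],[-0.4,0,0],[0,0,0]],"turn":[[0,0,0],[0,0,0],[0,0,0],[0,0,0]]}'
python3 -m creep '{"linear":[[-0.4,0,0],[-0.4,0,0],[-0.4,0,0],[0,0,0]],"turn":[[0,0,0],[0,0,0],[0,0,0],[0,0,0]]}'
python3 -c "import h;h.rep()"
```

```text
clock: 9.22
ee_pos: [0.5151, 0.1102, 0.0963]
ee_rot: [3.139, -0.002, 1.487]
force: [-0.5, 1.8, 6.1]
finger_gap: 0.0004
clock: 9.72
ee_pos: [0.5141, 0.0982, 0.0963]
ee_rot: [3.139, -0.002, 1.487]
force: [0.4, 3.7, 6.0]
finger_gap: 0.0003
t 9.725 chassis -0.103 0.007 z 0.0963 rot [ 3.139e+00 -2.000e-03  1.487e+00] F [0.4 3.7 6. ]
to go cm [ 9.81 -0.18 -2.35] gap 0.00026317227075872154
```

```bash

python3 -m creep '{"linear":[[-0.4,0,0],[-0.4,0,0],[-0.4,0,0],[0,0,0]],"turn":[[0,0,0],[0,0,0],[0,0,0],[0,0,0]]}'
python3 -m creep '{"linear":[[-0.4,0,0],[-0.4,0,0],[-0.4,0,0],[0,0,0]],"turn":[[0,0,0],[0,0,0],[0,0,0],[0,0,0]]}'
python3 -m creep '{"linear":[[-0.4,0,0],[-0.4,0,0],[-0.4,0,0],[0,0,0]],"turn":[[0,0,0],[0,0,0],[0,0,0],[0,0,0]]}'
```

```text
clock: 10.22
ee_pos: [0.5131, 0.0863, 0.0963]
ee_rot: [3.139, -0.002, 1.487]
force: [-0.4, 3.7, 6.4]
finger_gap: 0.0008
clock: 10.72
ee_pos: [0.512, 0.0743, 0.0963]
ee_rot: [3.139, -0.002, 1.487]
force: [0.8, 3.0, 6.6]
finger_gap: 0.0002
clock: 11.22
ee_pos: [0.511, 0.0623, 0.0963]
ee_rot: [3.139, -0.002, 1.487]
force: [0.1, 3.1, 7.3]
finger_gap: 0.0006
```

```bash

python3 -m creep '{"linear":[[-0.4,0,0],[-0.4,0,0],[-0.4,0,0],[0,0,0]],"turn":[[0,0,0],[0,0,0],[0,0,0],[0,0,0]]}'
python3 -m creep '{"linear":[[-0.4,0,0],[-0.4,0,0],[-0.4,0,0],[0,0,0]],"turn":[[0,0,0],[0,0,0],[0,0,0],[0,0,0]]}'
```

```text
clock: 11.72
ee_pos: [0.51, 0.0503, 0.0962]
ee_rot: [3.139, -0.001, 1.487]
force: [1.0, 2.7, 6.9]
finger_gap: 0.0006
clock: 12.22
ee_pos: [0.5077, 0.0373, 0.0949]
ee_rot: [-3.141, 0.0, 1.487]
force: [-0.1, 0.6, -0.5]
finger_gap: 0.0005
```

It dropped: z fell 1.4 mm and the force went to zero. I'll move about 1.1 cm further toward the notch centre, then go down.

```bash

python3 -m creep '{"linear":[[-0.4,0,0],[-0.4,0,0],[-0.3,0,0],[0,0,0]],"turn":[[0,0,0],[0,0,0],[0,0,0],[0,0,0]]}'
python3 -m creep '{"linear":[[0,0,0.4],[0,0,0.4],[0,0,0.4],[0,0,0.3],[0,0,0]],"turn":[[0,0,0],[0,0,0],[0,0,0],[0,0,0],[0,0,0]]}'
python3 -c "import h;h.rep()"
```

```text
clock: 12.72
ee_pos: [0.5071, 0.0265, 0.0952]
ee_rot: [3.142, 0.0, 1.487]
force: [0.1, 0.1, -0.2]
finger_gap: 0.0003
clock: 13.35
ee_pos: [0.5069, 0.0268, 0.0798]
ee_rot: [-3.141, -0.0, 1.488]
force: [-0.7, -0.1, 1.1]
finger_gap: 0.0004
t 13.35 chassis -0.1042 -0.0647 z 0.0798 rot [-3.141 -0.     1.488] F [-0.7 -0.1  1.1]
to go cm [16.97 -0.06 -4.02] gap 0.00040097231946868586
```

```bash

python3 -m creep '{"linear":[[0,0,0.3],[0,0,0.3],[0,0,0]],"turn":[[0,0,0],[0,0,0],[0,0,0]]}'
python3 -m creep '{"linear":[[0,0,0.2],[0,0,0.2],[0,0,0]],"turn":[[0,0,0],[0,0,0],[0,0,0]]}'
python3 -m creep '{"linear":[[0,0,0.2],[0,0,0]],"turn":[[0,0,0],[0,0,0]]}'
```

```text
clock: 13.72
ee_pos: [0.5073, 0.0268, 0.0744]
ee_rot: [3.141, 0.0, 1.488]
force: [-0.8, -0.1, 2.3]
finger_gap: 0.0002
clock: 14.1
ee_pos: [0.5073, 0.0268, 0.0706]
ee_rot: [3.141, 0.0, 1.488]
force: [-1.8, -0.2, 4.4]
finger_gap: 0.0004
clock: 14.35
ee_pos: [0.5073, 0.0268, 0.0687]
ee_rot: [3.141, 0.0, 1.488]
force: [-1.9, -0.6, 5.8]
finger_gap: 0.0005
```

```bash

python3 -m creep '{"linear":[[0,0,0.1],[0,0,0]],"turn":[[0,0,0],[0,0,0]]}'
python3 -m creep '{"linear":[[0,0,0.15],[0,0,0]],"turn":[[0,0,0],[0,0,0]]}'
```

```text
clock: 14.6
ee_pos: [0.5073, 0.0268, 0.0682]
ee_rot: [3.141, 0.0, 1.488]
force: [-3.0, 0.7, 10.8]
finger_gap: 0.0008
clock: 14.85
ee_pos: [0.5073, 0.0268, 0.068]
ee_rot: [3.14, 0.0, 1.488]
force: [-6.6, 1.0, 22.8]
finger_gap: 0.0005
```

The key is against its stop: z went from 0.0763 to 0.068 (about 8 mm) and the force rose to 23 N. I'll hold, then retreat straight up.

```bash

python3 -m creep '{"linear":[[0,0,0],[0,0,0],[0,0,0]],"turn":[[0,0,0],[0,0,0],[0,0,0]]}'
python3 -m creep '{"linear":[[0,0,-0.5],[0,0,-1],[0,0,-1.5],[0,0,-2],[0,0,-3],[0,0,-3],[0,0,-3],[0,0,-2]],"turn":[[0,0,0],[0,0,0],[0,0,0],[0,0,0],[0,0,0],[0,0,0],[0,0,0],[0,0,0]]}'
python3 -m creep '{"linear":[[-3,-1,0],[-4,-2,0],[-4,-2,0],[-4,-2,0],[-3,-1,0],[0,0,0],[0,0,0]],"turn":[[0,0,0],[0,0,0],[0,0,0],[0,0,0],[0,0,0],[0,0,0],[0,0,0]]}'
python3 - <<'E'
import cv2
from plant import *
o=[]
for c in("side","top"):
    d=eyes.read_camera(c)["frame"][:,:,::-1]
    d=d[130:290,160:320] if c=="side" else d[120:280,170:330]
    o.append(cv2.resize(d,(400,400),interpolation=2))
    for l in("mouse","can","drive","screwdriver"):
        print(c,l,[(round(r["p"],2),[round(float(v),4) for v in r["point"]]) for r in tip_of(c,l)[:1]])
cv2.imwrite("pics/b.png",cv2.hconcat(o))
E
```

```text
clock: 15.22
ee_pos: [0.5074, 0.0268, 0.0681]
ee_rot: [3.14, 0.0, 1.488]
force: [-7.0, 0.6, 23.5]
finger_gap: 0.0003
clock: 16.23
ee_pos: [0.5075, 0.0267, 0.228]
ee_rot: [3.139, 0.0, 1.488]
force: [0.2, -0.2, -0.1]
finger_gap: 0.0003
clock: 17.1
ee_pos: [0.4126, -0.1456, 0.226]
ee_rot: [3.141, -0.0, 1.487]
force: [1.0, -0.1, -0.7]
finger_gap: 0.0007
side mouse []
side can [(0.74, [0.5248, 0.4772, 0.0015])]
side drive [(0.93, [0.5245, 0.477, 0.0011])]
side screwdriver [(0.57, [0.3486, -0.2886, -0.0002])]
top mouse [(0.86, [0.329, 0.2596, 0.0011])]
top can [(0.84, [0.4464, -0.4014, -0.0013])]
top drive [(0.61, [0.5249, 0.4793, -0.0001])]
top screwdriver [(0.46, [0.3421, -0.2891, 0.0009])]
```

View pics/b.png

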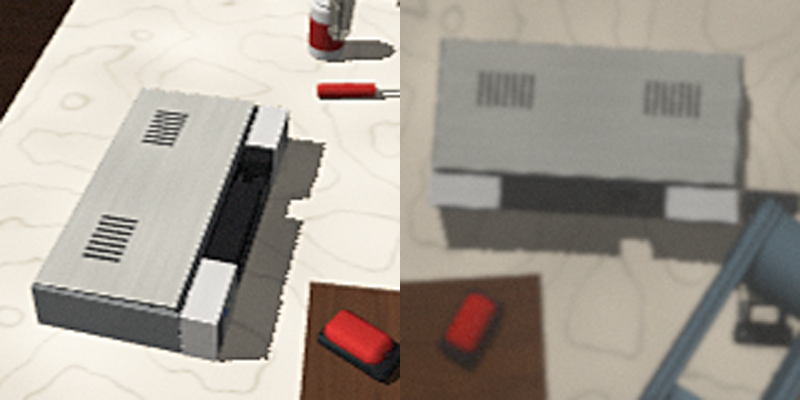

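The side crop shows the cover raised, with a dark gap along its front edge at about (200, 270), and the notch visible near (250, 170). The arm is clear, and the loose objects are where they were. Handing in.

```bash
python3 -c "
from plant import arm;print(arm.finish_job())"
```

```text
the job is handed in; nothing more can be done
None
```

I pressed the release key down to its stop, the cover looks popped up, and the job is handed in. No verdict was reported.

- **Feeling along the strip:** With the jaws closed, I touched the strip about 16 mm from its left end with 7–9 N. I slid right in contact until the finger dropped into the notch: z fell 1.4 mm and the force went to zero. That put the notch centre roughly 180–190 mm from the left end.
- **Pressing the key:** I moved about 11 mm further right and pressed. The tool went about 8 mm below the key's nominal rest height. The force then rose to about 23 N against the stop, and I held it there for about 0.4 s before lifting straight up and moving clear.
- **Last checks:**
  - The tool force was near zero, at most 1.2 N, which is within the noise.
  - The side picture shows the cover's front edge raised. I did not measure its angle.
  - In the top view, the mouse, can, drive and screwdriver read within about 6 mm of where they started, close to the networks' error.
- **Disagreements:** In the last side view the network missed the mouse and reported the can at the drive's place. The picture shows both where they were, so I took these as detection errors.

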